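Clamp a gesso panel with a notched quick-set jaw

TASK

Clamp the white panel in the bench clamp so that it can be scraped: hold the yellow release bar up, slide the jaw along until it has pushed the panel home against the end stop and the stop's spring pad is about three quarters pressed in, then let go so that the bar drops fully into a notch and the jaw stays locked. The panel must end up square and held tight between the jaw and the sprung pad, but never squeeze it so hard that the pad goes solid and the panel is bruised, and leave the things lying around the clamp alone.

Things in the scene. Friction and masses are not known exactly. Their poses are not given: they have to be found in the camera images.
- clamp_bed: Plywood clamp bed fixed to the bench, 170 (x) x 430 (y) x 18 mm, origin at the centre of its underside on the bench, z up. Its y axis runs lengthwise; the jaw closes to +y, towards the end stop. Two wooden runners (30 mm wide, centred at x = -60 and +60 mm, tops 32 mm above the bench) carry the panel.
- rack (a point): Point on the notched metal rack along the bed's middle line (on the bed's y axis, 100 mm to -y of its centre, 31 mm above the bench = the rib tops); axes as the bed's. Ribs 2 mm thick and 30 mm wide, one every 6 mm, with slots 4 mm wide between them all along; the tooth has 1.5 mm of play in a slot.
- stop_limit (a point): Point on the bed's middle line, y = 150 mm, 45 mm above the bench. The aluminium end stop is bolted in slotted holes; its sprung cork-faced pad (110 wide, 35 to 59 mm above the bench, square to the bed) stands, unloaded, 0 to 50 mm to -y of this point: not measured, so feel for it. Pad: yields from 3 N, then 1.1 N per mm, solid after 14 mm at 18.4 N.
- jaw_carriage: Green cast jaw carriage, block 60 (x) x 50 (y) mm, top 61 mm above the bench; slides only along the bed's y axis, travel 150 mm, with 2 N of friction plus drag of 60 N per m/s. Origin at bench height under the middle of the block, axes as the bed's. The loaded stop pad pushes it back through the panel.
- jaw_face (a point): Middle of the cork face of the carriage's rigid jaw, 37 mm to +y of the carriage origin, 47 mm above the bench; jaw 100 wide (x), 24 mm high. Before letting go it should press the panel with about 15 N (stop pad three quarters in; more than 11 N), and with the bar caught it still presses 3 to 19 N; over 22 N bruises the panel.
- release_bar (a joint): Height in m of the release bar, a steel plate at the carriage's -y side; its lower edge is the 2.5 mm thick tooth. 0 = fully down in a slot, 0.005 = resting on a rib, above 0.0055 = clear, 0.014 = hard stop. Spring and weight pull it down with 4.6 N at 0, plus 0.3 N per mm. Starts in a slot or on a rib. Let go over a rib, it rides it while the loaded stop pad drives the jaw back to the next slot.
- bar_grip (a point): Middle of the release bar's yellow grip: a round bar 12 mm thick along the bed's y axis, 42 mm clear between two end collars (18 mm thick), 29 mm to -y of the carriage origin; centre 95 mm above the bench with the bar fully down; z up. Below it a neck 10 mm wide (x) down to 68 mm, then the 30 mm plate; to +y the carriage top at 61 mm; free above. It moves with bar and carriage.
- panel: Wooden panel with white gesso top, 130 (x) x 110 (y) x 18 mm, about 0.15 kg, lying loose on the bed's runners between jaw and end stop. Origin at the centre of its underside (32 mm above the bench); axes as the bed's when square. It starts 5 to 45 mm short of the stop's pad, up to 3 degrees askew.
- brush_glass: Bystander: drinking glass, 68 mm wide and 85 mm high, full of paint brushes up to 200 mm high. Origin at the centre of its underside.
- gesso_tub: Bystander: white lidded tub, 72 mm wide, 52 mm high. Origin at the centre of its underside.
- tape_roll: Bystander: green roll of tape, 68 mm wide, 20 mm high, lying flat. Origin at the centre of its underside.
- flat_brush: Bystander: flat brush, 160 mm long, lying on the bench along its x axis.
Mind the look-alikes: they are no part of the job. Of the things like the panel, leave any that is pink; of the rest the larger one is meant.

How it is judged:
On the way, in this order (a step that is already met when the one before it is completed fails the run):
1. the release bar is lifted clear of the notches (value of joint release_bar above 0.0055 m), for 0.2 s.
2. with the bar still up (not caught), the jaw presses the panel against the end stop, its sprung pad more than half pressed in (11 N) (value of joint release_bar above 0.003 m and contact force between jaw_carriage and panel above 11 N), for 0.1 s.
At the end, for the whole second after the job is handed in: The release bar is down in a notch (within 1.5 mm of fully down), the jaw presses the panel against the sprung end stop with 3 to 19 N, the panel lies flat on the runners, square to the bed within 0.03 rad and within 20 mm of its middle line, and everything is let go and still (value of joint release_bar below 0.0015 m and contact force between jaw_carriage and panel between 3 and 19 N and angle between the y axis of panel and the y axis of clamp_bed, either way round below 0.03 rad and x of panel in the frame of clamp_bed between -0.02 and 0.02 m and z of panel in the frame of clamp_bed below 0.035 m and angle between panel's own z axis and vertical below 0.03 rad and linear speed of each of panel, jaw_carriage below 0.01 m/s); the robot touches nothing.
It fails at once if the jaw squeezes the panel with more than 22 N (pad gone solid, panel bruised) (contact force between jaw_carriage and panel above 22 N).
It fails at once if a thing beside the clamp (tub, tape roll, brush or brush glass) is shoved by more than 25 mm (distance of any of brush_glass, gesso_tub, tape_roll, flat_brush from where it was at the start of the episode above 0.025 m).
It fails at once if the brush glass is tipped (angle between brush_glass's own z axis and vertical above 0.3 rad).
It also fails if it takes over 54 s, if anything falls off the work surface, if the arm or the gripper's body presses on something with over 40 N, if the wrist force passes 120 N, or if a joint passes its speed limit or range.

ROBOT

A 6-joint arm with a two-finger parallel gripper is mounted at the origin on the work surface. World frame = base frame: x ahead of the robot, y to its left, z up, the work surface at z = 0. Lengths are in m, angles in rad, forces in N, time in s.
With the tool pointing down it reaches from about 0.35 to 0.85 m from the base axis. Payload 8.1 kg.
Tool frame: the origin (TCP) lies where the fingers leave the gripper's body, on its centre line; the fingertips stand 84 mm ahead of it and the grasp point (between the pads) lies 65 mm ahead of it; z points along the fingers, y is the line along which they close (so a half turn about z gives the same grasp; the last joint's range is limited). The gripper opens to 93 mm and grips with 3 to 60 N. Pads are 15 mm wide; open, the fingers measure 128 mm over their backs; the gripper's body (75 mm by 188 mm) begins 65 mm behind the grasp point.
Start: joints at [1.057, 0.13, 1.488, -0, 1.523, -0.085], TCP at [0.249, 0.546, 0.303] pointing down, gripper open.
Joint ranges: [-2.96, 2.96], [-0.89, 2.26], [0.02, 2.5], [-1.34, 4.48], [0, 2.73], [-2.66, 2.66]. Speed limits (rad/s): [2.39, 2.39, 2.79, 3.14, 3.14, 3.14].

INTERFACE

Orientations are given as a rotation vector (axis times angle).
In Python, from plant import robot gives the robot as it stands.
- The arm moves only by the shell command python3 -m jog 'ROWS' [FORCE]. ROWS is text: rows parted by semicolons, each of 5 numbers parted by spaces: the opening, from 0 (shut) to 1 (fully open), then the shift along the tool's x, y, z in m, then the turn about the tool's z in degrees. A call has 1 to 10 rows; each row shifts and turns the commanded pose from where the row before left it, along the tool's axes as they then stand; what a row does not reach is not made up. A row lasts 1/12 s, in which the tool goes at most 41.7 mm and 7.16 degrees, less where a joint would pass 70% of its speed; a pose out of reach is approached as far as the arm can. A call with a gripper value outside its range is refused whole. The fingers move at their own pace and stop on an object; FORCE is the grip in N (left out, the last holds). Time passes only in rows, so rows that do not move let the fingers close. It gives the time, the measured TCP pose, the force, the opening and the grip force at its end, in the units of the state.
- robot.read_state(): the state, without advancing time (a new reading comes with each control period).
- robot.read_camera(name): name is "scene" or "top" or "wrist"; returns a dict with "color" (384x512x3 uint8, red, green, blue), "intrinsics" (3x3 intrinsics, pixels), "k1" (the pictures are not rectified: a ray, as slopes to the right and down, at radius r is drawn at 1 + k1 r^2 times it, then the intrinsics apply), "pose" (4x4, takes a point from camera to world coordinates); the wrist camera has in their place "tool_from_camera" (4x4, takes a point from camera to tool coordinates, whose origin is the TCP and whose axes are the flange's). Camera axes: x right, y down, z forward; pixel columns grow to the right and rows downward; lengths in m; the calibration is good to about 2 mm. A picture is of the moment at which its call begins: read the wrist's pose just before it. There is no depth.
- robot.close_job(): hands the job in; it is judged then, once.
The state is a dict: "t": time; "q": joint angles; "dq": joint speeds; "joint_torque": joint torques, N m; "tool_pos": TCP position; "orientation": TCP orientation; "force": force on the tool from outside, world axes, zero at the start; "wrist_torque": the same for the moment, N m; "opening": finger opening in m; "gripper_force": force on a finger pad.
Only numpy, scipy, OpenCV 4.12 (cv2) and the standard library are available. Lean on these libraries where they do the work, as an engineer would, in place of code of your own. Each camera call takes 0.05 s, during which the arm holds its last target. There are 200 camera calls.

## Working session

There is one attempt and no reset: what is moved stays moved. The work goes in short steps, Python scripts to look and compute and a shell command to move; the robot and the scene stay as the last step left them, time stands still between calls to the robot, and variables do not carry over. Pictures are saved under pics/ and viewed, at most 10 in all, crops included, and the job is handed in when it is done.

```bash
mkdir -p pics; ls
cat > h.py <<'E'
import numpy as np, cv2
from plant import robot
def grab(n):
    c=robot.read_camera(n); cv2.imwrite(f'pics/{n}_{len(__import__("os").listdir("pics"))}.png',c['color'][:,:,::-1]); return c
def ray(c,u,v,pose):
    K=np.array(c['intrinsics'],float); d=np.array([c['k1'],0,0,0],float)
    p=cv2.undistortPoints(np.array([[[u,v]]],float),K,d)[0,0]
    P=np.array(pose); return P[:3,3],P[:3,:3]@np.array([p[0],p[1],1])
def onz(c,u,v,z,pose=None):
    o,r=ray(c,u,v,c['pose'] if pose is None else pose); return o+r*(z-o[2])/r[2]
E
python3 - <<'E'
from h import *
import pickle
a=grab('top');b=grab('scene')
pickle.dump((a,b),open('c.pkl','wb'))
im=np.hstack([a['color'],b['color']])[:,:,::-1]
cv2.imwrite('pics/a.png',cv2.resize(a['color'][:,:,::-1],(800,600),interpolation=cv2.INTER_CUBIC))
cv2.imwrite('pics/b.png',cv2.resize(b['color'][:,:,::-1],(800,600),interpolation=cv2.INTER_CUBIC))
print(a['pose'],robot.read_state())
E
```

```text
pics
[[ 0.01243426 -0.98730535  0.15834627  0.45010522]
 [-0.99990041 -0.01121998  0.00856022  0.05927972]
 [-0.0066749  -0.15843694 -0.98734654  0.97042619]
 [ 0.          0.          0.          1.        ]] {'t': 0.1, 'q': array([ 1.05659851e+00,  1.31096279e-01,  1.48914543e+00,  2.92680512e-05,
        1.52302521e+00, -8.54116142e-02]), 'dq': array([ 0.00107339,  0.00060248, -0.0046238 ,  0.00092841,  0.00032846,
       -0.00086572]), 'joint_torque': array([ 1.10724548e-03, -5.61340714e+01, -4.93095911e+01,  7.70077016e-02,
        2.90684891e-02, -6.74307398e-05]), 'tool_pos': array([0.24925471, 0.54536725, 0.30179959]), 'orientation': array([-6.68278688e-01, -3.06915619e+00,  2.49865080e-03]), 'force': array([ 0.10852803,  0.13217211, -0.73034319]), 'wrist_torque': array([ 0.02349609,  0.01406567, -0.01609655]), 'gripper_force': 0.0, 'opening': 0.09285988825151222}
```

View pics/a.png

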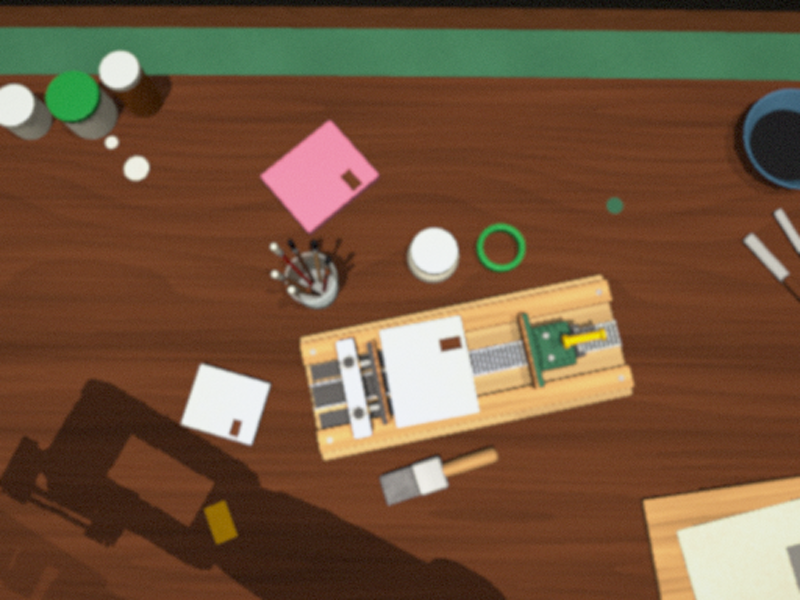

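View pics/b.png

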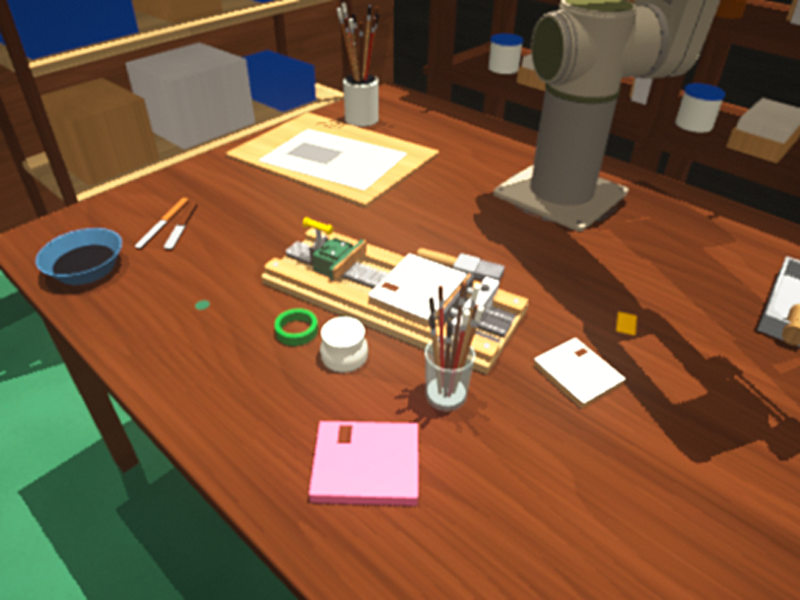

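Candidates for the panel in the top view: the pink board (320,177), the small white board (226,404), and the larger white one in the clamp (430,372), which I choose. The yellow grip is at (583,339) top and (317,225) scene. Next, measure and take a close crop.

Run:
```python
from h import *
import pickle
a,b=pickle.load(open('c.pkl','rb'))
s=512/800
for n,u,v,z in [('bedc1',602,277,.032),('bedc2',632,394,.032),('bedc3',301,338,.032),('bedc4',322,458,.032),('gripL',565,341,.095),('gripR',605,336,.095),('pan',380,328,.05),('pan',460,317,.05),('pan',478,412,.05),('pan',399,427,.05),('padtop',372,343,.059),('padbot',386,421,.059),('glass',312,280,.04)]:
    print(n,onz(a,u*s,v*s,z)[:2].round(4))
for n,u,v in [('gL',305,221),('gR',331,229)]: print(n,onz(b,u*s,v*s,.095)[:2].round(4))
A=a['color'][180:300,190:420,::-1]
cv2.imwrite('pics/crop.png',cv2.resize(A,None,fx=3.4,fy=3.4,interpolation=cv2.INTER_CUBIC))
```

```text
bedc1 [ 0.6359 -0.2192]
bedc2 [ 0.4763 -0.254 ]
bedc3 [0.5467 0.1934]
bedc4 [0.3872 0.1602]
gripL [ 0.5403 -0.1507]
gripR [ 0.5472 -0.2016]
pan [0.5595 0.0854]
pan [ 0.5756 -0.0216]
pan [ 0.4501 -0.0449]
pan [0.4294 0.0585]
padtop [0.5384 0.0954]
padbot [0.4371 0.0755]
glass [0.6257 0.1798]
gL [ 0.5538 -0.1977]
gR [ 0.54   -0.1462]
```

View pics/crop.png

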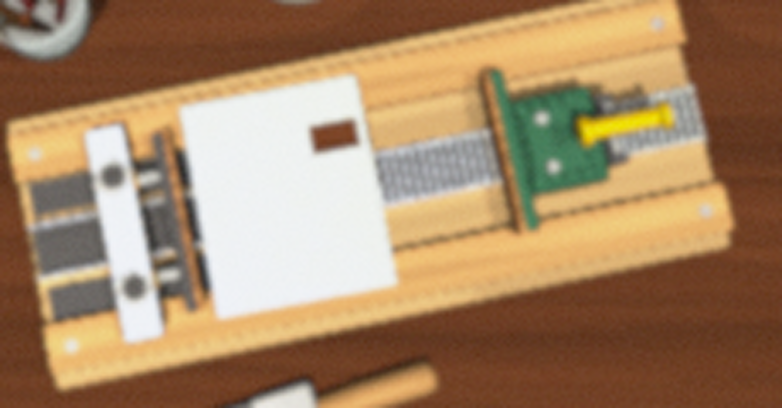

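The crop confirms it: the white panel, slightly askew, lies on the runners between the jaw and the pad. The yellow grip is at crop (628,122), with collars at (583,129) and (670,114). Bed yaw is about 12.2°. Now turn and approach.

```bash
python3 -m jog '1 0 0 0 6.65;1 0 0 0 6.65;1 0 0 0 6.65;1 0 0 0 6.65;1 0 0 0 6.65;1 0 0 0 6.65;1 0 0 0 6.65;1 0 0 0 6.65'; python3 -m jog '0.5 -0.03 0.006 0 0;0.5 -0.03 0.006 0 0;0.5 -0.03 0.006 0 0;0.5 -0.03 0.006 0 0;0.5 -0.03 0.006 0 0;0.5 -0.03 0.006 0 0;0.5 -0.03 0.006 0 0;0.5 -0.03 0.006 0 0;0.5 -0.03 0.006 0 0;0.5 -0.03 0.006 0 0' 40; python3 -m jog '0.5 -0.03 0.006 0 0;0.5 -0.03 0.006 0 0;0.5 -0.03 0.006 0 0;0.5 -0.03 0.006 0 0;0.5 -0.03 0.006 0 0;0.5 -0.03 0.006 0 0;0.5 -0.03 0.006 0 0;0.5 -0.03 0.006 0 0;0.5 -0.03 0.006 0 0;0.5 -0.03 0.006 0 0'
```

```text
t: 0.77
tool_pos: [0.2493, 0.5455, 0.3021]
orientation: [1.979, 2.44, -0.002]
force: [-0.1, 0.0, 0.7]
opening: 0.0927
gripper_force: 0.0
t: 1.6
tool_pos: [0.3717, 0.2638, 0.3024]
orientation: [-1.972, -2.446, 0.001]
force: [-0.3, 0.1, -0.3]
opening: 0.0465
gripper_force: 0.0
t: 2.43
tool_pos: [0.494, -0.0168, 0.3024]
orientation: [-1.972, -2.445, 0.0]
force: [0.4, -0.0, -0.5]
opening: 0.0466
gripper_force: 0.0
```

```bash
python3 -m jog '0.5 -0.03 0.003 0 0;0.5 -0.03 0.003 0 0;0.5 -0.03 0.003 0 0;0.5 -0.03 0.003 0.015 0;0.5 -0.03 0.003 0.015 0;0.5 -0.014 0.002 0.015 0;0.5 0 0 0.015 0;0.5 0 0 0 0;0.5 0 0 0 0'
python3 - <<'E'
from h import *
import pickle
s=robot.read_state(); c=grab('wrist'); c['s']=s; pickle.dump(c,open('w.pkl','wb'))
print(s['tool_pos'],s['orientation'],np.array(c['tool_from_camera']).round(3))
cv2.imwrite('pics/w1.png',cv2.resize(c['color'][:,:,::-1],(800,600),interpolation=cv2.INTER_CUBIC))
E
```

```text
t: 3.18
tool_pos: [0.5443, -0.1717, 0.2414]
orientation: [-1.971, -2.443, 0.001]
force: [-0.3, 0.4, -0.1]
opening: 0.0466
gripper_force: 0.0
[ 0.54433922 -0.17165975  0.24136225] [-1.97053986e+00 -2.44251299e+00  1.31364215e-03] [[-0.    -0.969 -0.247  0.068]
 [ 1.     0.    -0.    -0.001]
 [ 0.    -0.247  0.969 -0.083]
 [ 0.     0.     0.     1.   ]]
```

View pics/w1.png

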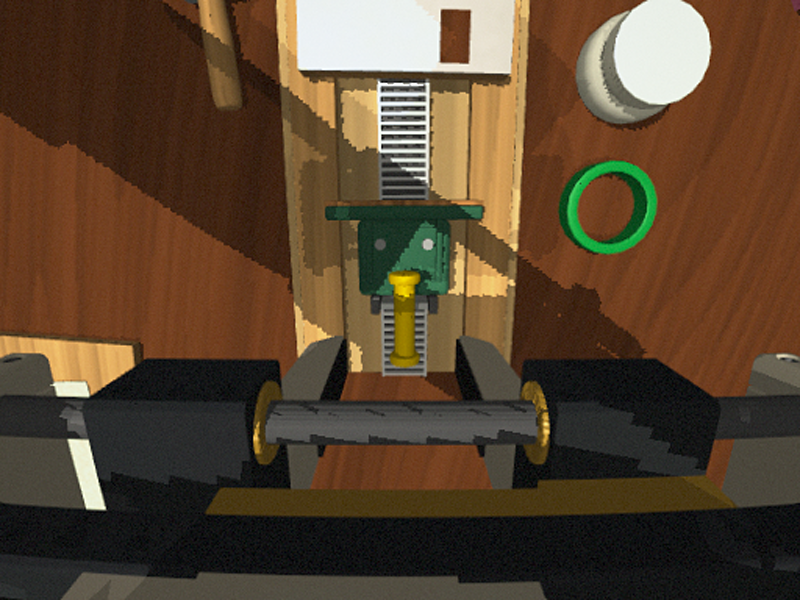

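The wrist view shows the grip bar from (404,293) to (404,356), upright in the picture and roughly between the fingers. The jaw face is at row 204 and the panel's near edge at row 72.

```bash
cat >> h.py <<'E'
from scipy.spatial.transform import Rotation as Ro
def wp(c,s):
    T=np.eye(4);T[:3,:3]=Ro.from_rotvec(s['orientation']).as_matrix();T[:3,3]=s['tool_pos'];return T@np.array(c['tool_from_camera'])
BY=np.array([-.2113,.9774]);BX=np.array([.9774,.2113])
E
python3 - <<'E'
from h import *
import pickle
c=pickle.load(open('w.pkl','rb'));s=c['s'];P=wp(c,s)
for n,u,v,z in [('g1',404,293,.097),('g2',404,356,.097),('gm',404,325,.097),('jawtop',327,201,.059),('jawtop',484,203,.059),('pan',300,70,.05),('pan',511,73,.05)]:
    p=onz(c,u*.64,v*.64,z,P); d=p[:2]-s['tool_pos'][:2]; print(n,p[:2].round(4),'tool x,y',(d@BY).round(4),(d@BX).round(4))
E
```

```text
g1 [ 0.5423 -0.1586] tool x,y 0.0131 0.0008
g2 [ 0.5505 -0.1959] tool x,y -0.025 0.0008
gm [ 0.5464 -0.1772] tool x,y -0.0059 0.0008
jawtop [ 0.4845 -0.1197] tool x,y 0.0634 -0.0475
jawtop [ 0.5812 -0.1   ] tool x,y 0.0622 0.0512
pan [ 0.4527 -0.0458] tool x,y 0.1424 -0.063
pan [ 0.5795 -0.0201] tool x,y 0.1407 0.0664
```

```bash
python3 -m jog '0.5 -0.005 0.001 0.015 0;0.5 0 0 0.015 0;0.5 0 0 0.015 0;0.5 0 0 0.015 0;0.5 0 0 0.013 0;0.5 0 0 0.006 0;0.5 0 0 0 0'; python3 -m jog '0 0 0 0 0;0 0 0 0 0;0 0 0 0 0;0 0 0 0 0;0 0 0 0 0;0 0 0 0 0' 15
```

```text
t: 3.82
tool_pos: [0.5467, -0.1759, 0.1628]
orientation: [-1.97, -2.445, 0.001]
force: [-1.0, 0.3, -0.8]
opening: 0.0466
gripper_force: 0.0
t: 4.32
tool_pos: [0.5472, -0.1768, 0.1641]
orientation: [1.972, 2.445, -0.0]
force: [-7.2, -2.4, 5.3]
opening: 0.0115
gripper_force: 15.1
```

```bash
python3 -m jog '0 0 -0.001 0 0;0 0 0 0 0;0 0 0 0 0'; python3 -m jog '0 0 0 0 0;0 0 0 0 0;0 0 0 0 0;0 0 0 0 0' 50
```

```text
t: 4.57
tool_pos: [0.5468, -0.1769, 0.1642]
orientation: [1.971, 2.444, 0.001]
force: [3.0, 0.7, 1.0]
opening: 0.0113
gripper_force: 15.0
t: 4.9
tool_pos: [0.5468, -0.1769, 0.1642]
orientation: [1.971, 2.445, 0.001]
force: [5.6, -0.0, 1.7]
opening: 0.0106
gripper_force: 50.0
```

```bash
python3 -m jog '0 0 0.0003 -0.002 0;0 0 0 -0.002 0;0 0 0 -0.002 0;0 0 0 -0.002 0;0 0 0 0 0;0 0 0 0 0;0 0 0 0 0'
```

```text
t: 5.48
tool_pos: [0.5467, -0.1766, 0.1708]
orientation: [-1.972, -2.445, -0.001]
force: [8.2, -1.2, -6.4]
opening: 0.0108
gripper_force: 50.0
```

```bash
python3 -m jog '0 0 0.0006 -0.001 0;0 0 0 -0.001 0;0 0 0 0 0;0 0 0 0 0'; python3 -m jog '0 0.0015 0 0 0;0 0.0015 0 0 0;0 0.0015 0 0 0;0 0.0015 0 0 0;0 0.0015 0 0 0;0 0.0015 0 0 0;0 0.0015 0 0 0;0 0.0015 0 0 0'
```

```text
t: 5.82
tool_pos: [0.5468, -0.1764, 0.1724]
orientation: [-1.971, -2.445, 0.0]
force: [6.5, -0.0, -6.2]
opening: 0.0106
gripper_force: 50.0
t: 6.48
tool_pos: [0.5442, -0.1649, 0.1725]
orientation: [-1.972, -2.445, 0.001]
force: [6.6, -1.4, -7.2]
opening: 0.0105
gripper_force: 50.0
```

```bash
python3 -m jog '0 0.003 0.0001 0 0;0 0.003 0 0 0;0 0.003 0 0 0;0 0.003 0.0001 0 0;0 0.003 0 0 0;0 0.003 0 0 0;0 0.003 0.0001 0 0;0 0.003 0 0 0;0 0.003 0 0 0;0 0.003 0 0 0';python3 -m jog '0 0.003 0.0001 0 0;0 0.003 0 0 0;0 0.003 0 0 0;0 0.003 0.0001 0 0;0 0.003 0 0 0;0 0.003 0 0 0;0 0.003 0.0001 0 0;0 0.002 0 0 0;0 0 0 0 0;0 0 0 0 0'
python3 - <<'E'
from h import *
s=robot.read_state(); c=grab('wrist')
cv2.imwrite('pics/w2.png',cv2.resize(c['color'][:,:,::-1],(800,600),interpolation=cv2.INTER_CUBIC))
E
```

```text
t: 7.32
tool_pos: [0.5379, -0.1358, 0.1724]
orientation: [-1.972, -2.444, 0.002]
force: [5.3, -2.4, -7.2]
opening: 0.0109
gripper_force: 50.0
t: 8.15
tool_pos: [0.5329, -0.1128, 0.1724]
orientation: [-1.97, -2.444, 0.002]
force: [1.2, -1.6, -7.0]
opening: 0.0106
gripper_force: 50.0
```

View pics/w2.png

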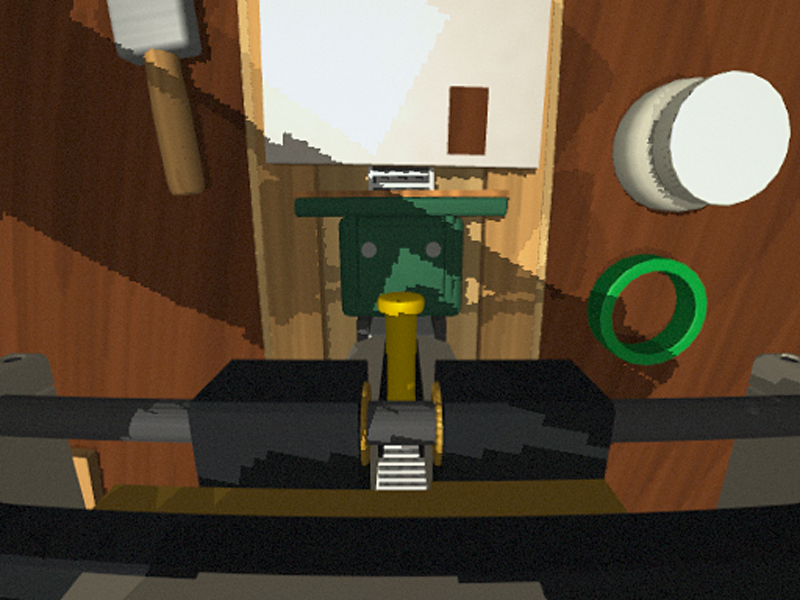

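The view shows the jaw face at row 192 and the panel edge at row 166, so the gap is about 12 mm. The panel is slightly right of the jaw's middle. Closing in slowly, watching the force.

```bash
J='import numpy'; python3 -m jog '0 0.0015 0 0 0;0 0.0015 0 0 0;0 0.0015 0 0 0;0 0.0015 0 0 0;0 0.0015 0 0 0;0 0.0015 0 0 0;0 0.0015 0 0 0;0 0.0015 0 0 0;0 0.0015 0 0 0;0 0.0015 0 0 0' | head -4; python3 -m jog '0 0.001 0 0 0;0 0.001 0 0 0;0 0.001 0 0 0;0 0.001 0 0 0;0 0.001 0 0 0' | head -4
```

```text
t: 9.03
tool_pos: [0.5299, -0.0984, 0.1733]
orientation: [-1.971, -2.444, 0.002]
force: [-4.7, -4.6, -7.8]
t: 9.45
tool_pos: [0.5289, -0.0935, 0.1733]
orientation: [-1.971, -2.444, 0.002]
force: [-4.1, -5.1, -7.4]
```

```bash
python3 -m jog '0 0.0008 0 0 0;0 0.0008 0 0 0;0 0.0008 0 0 0' | head -4;  python3 -m jog '0 0.0008 0 0 0;0 0.0008 0 0 0;0 0.0008 0 0 0' | head -4
```

```text
t: 9.7
tool_pos: [0.5285, -0.0917, 0.1734]
orientation: [-1.972, -2.445, 0.003]
force: [-3.1, -9.3, -6.7]
t: 9.95
tool_pos: [0.5281, -0.0899, 0.1736]
orientation: [1.972, 2.445, -0.004]
force: [-2.9, -11.5, -7.7]
```

```bash
python3 -m jog '0 0 0 0 0;0 0 0 0 0;0 0 0 0 0' | head -4;  python3 -m jog '0 0.001 0 0 0;0 0.001 0 0 0;0 0 0 0 0;0 0 0 0 0' | head -4
```

```text
t: 10.2
tool_pos: [0.5281, -0.0899, 0.1736]
orientation: [1.972, 2.445, -0.004]
force: [-4.2, -8.9, -7.3]
t: 10.53
tool_pos: [0.5277, -0.0883, 0.1737]
orientation: [1.972, 2.444, -0.005]
force: [-3.0, -11.3, -7.8]
```

```bash
python3 -m jog '0 0.001 0 0 0;0 0.001 0 0 0;0 0.001 0 0 0;0 0 0 0 0;0 0 0 0 0;0 0 0 0 0' | head -4
python3 - <<'E'
from h import *
f=[]
for i in range(5):
    robot.read_camera('wrist') if i<4 else grab('wrist'); s=robot.read_state(); f.append(s['force'][:2]@BY)
print(np.round(f,2),s['tool_pos'])
E
```

```text
t: 11.03
tool_pos: [0.5272, -0.086, 0.1738]
orientation: [1.972, 2.443, -0.006]
force: [-3.0, -14.1, -7.7]
[-12.64 -13.76 -13.12 -12.58 -13.44] [ 0.52721877 -0.08598763  0.17382944]
```

```bash
python3 -m jog '0 0.001 0 0 0;0 0.001 0 0 0;0 0.001 0 0 0;0 0.0005 0 0 0;0 0 0 0 0;0 0 0 0 0' | head -4
python3 - <<'E'
from h import *
f=[]
for i in range(5):
    c=robot.read_camera('wrist') if i<4 else grab('wrist'); s=robot.read_state(); f.append(s['force'][:2]@BY)
print(np.round(f,2),s['tool_pos'])
cv2.imwrite('pics/w3.png',cv2.resize(c['color'][:,:,::-1],(800,600),interpolation=cv2.INTER_CUBIC))
E
```

```text
t: 11.78
tool_pos: [0.5266, -0.0833, 0.174]
orientation: [1.971, 2.442, -0.007]
force: [-3.1, -17.9, -7.5]
[-16.23 -17.03 -17.29 -17.17 -16.68] [ 0.52663918 -0.08330732  0.17402015]
```

View pics/w3.png

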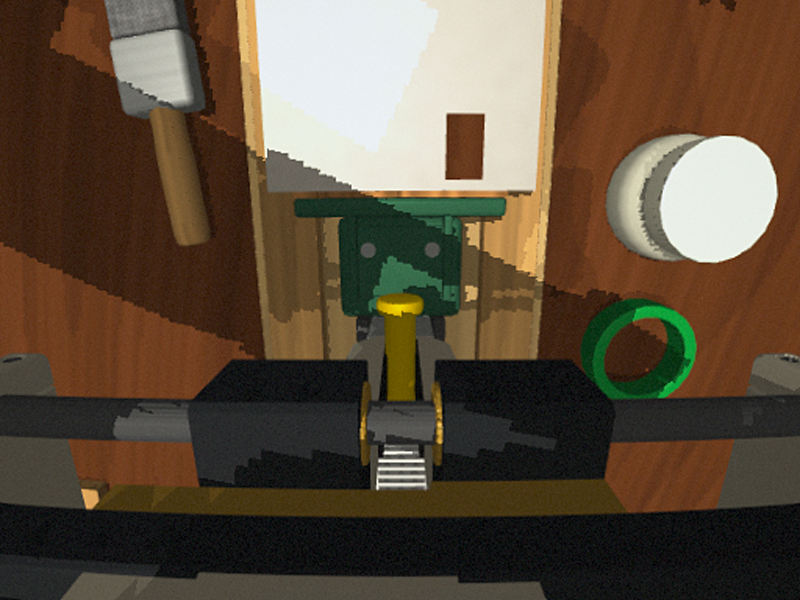

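Jaw flush and panel square, with about 15 N on the panel. Letting go.

```bash
python3 -m jog '0.5 0 0 0 0;0.5 0 0 0 0;0.5 0 0 0 0;0.5 0 0 0 0;0.5 0 0 0 0;0.5 0 0 0 0';  python3 -m jog '0.5 0 0 0 0;0.5 0 0 -0.01 0;0.5 0 0 -0.02 0;0.5 0 0 -0.03 0;0.5 0 0 -0.03 0;0.5 0 0 -0.03 0;0.5 0 0 -0.03 0;0.5 0 0 0 0;0.5 0 0 0 0;0.5 0 0 0 0'
python3 - <<'E'
from h import *
s=robot.read_state(); c=grab('wrist'); b=robot.read_camera('scene')
im=c['color'][:,:,::-1]; cr=cv2.resize(b['color'][120:248,150:350,::-1],None,fx=3,fy=3,interpolation=cv2.INTER_CUBIC)
cv2.imwrite('pics/w4.png',cv2.resize(im,(800,600),interpolation=cv2.INTER_CUBIC)); cv2.imwrite('pics/s4.png',cr)
import pickle; c['s']=s; pickle.dump((c,b),open('w4.pkl','wb'))
E
```

```text
t: 12.53
tool_pos: [0.5273, -0.0801, 0.1742]
orientation: [1.971, 2.445, 0.001]
force: [-0.8, 0.4, -0.6]
opening: 0.0446
gripper_force: 0.0
t: 13.37
tool_pos: [0.5268, -0.0804, 0.3239]
orientation: [1.972, 2.445, 0.0]
force: [-0.5, -0.5, -1.3]
opening: 0.0467
gripper_force: 0.0
```

View pics/w4.png

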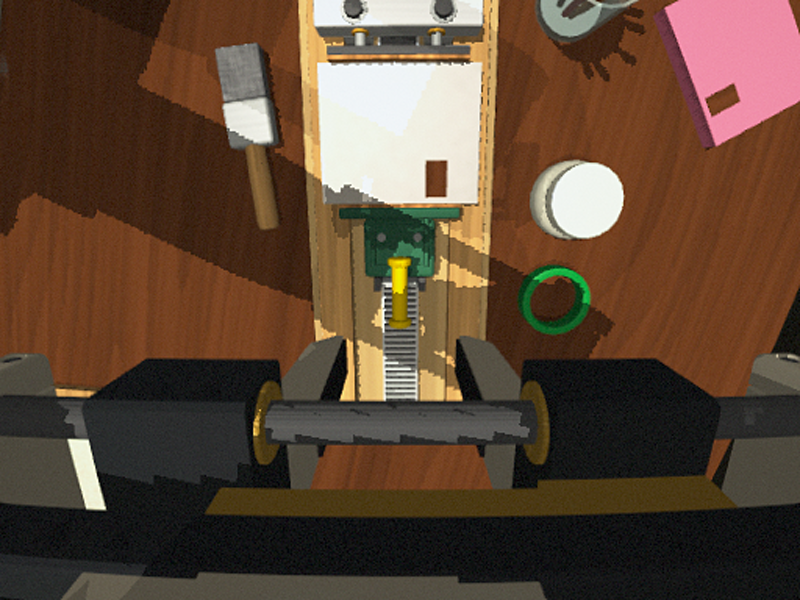

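View pics/s4.png

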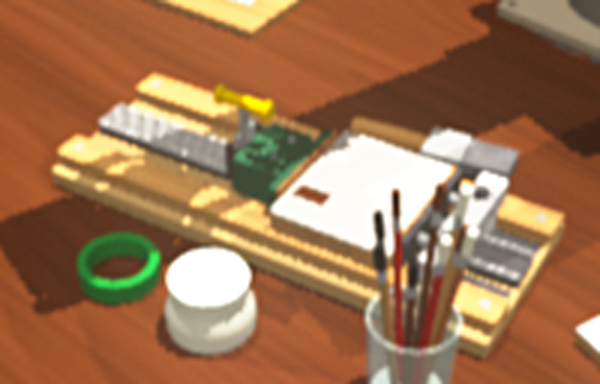

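The panel is square, flush to the jaw and pad. The bar grip is down at wrist (400,292), nothing nearby has moved, and the arm is clear. Handing in.

```bash
python3 -c "
from plant import robot; print(robot.close_job())"
```

```text
the job is handed in; nothing more can be done
None
```

The panel is clamped and the job handed in: it looks square and tight between jaw and pad, pressed with about 15 N (estimated from the wrist force) before I let go. The final pictures show the bar down, but I didn't measure the notch depth or the final clamping force, and the hand-in gave no verdict.

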